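# Load a sleeve on the inclined plug gauge and wind the soak timer

### The job

On the inclined gauge stand, take the dust cap off the spigot and set it down in the low open tray without dropping it. Then push the tall sleeve fully home on the spigot, so that it drives the sliding stop ring right down onto the stand's shoulder, and let go. Last, wind the timer's key clockwise (seen from above) to its stop, taking a fresh grip as often as needed, and let go, leaving the other things on the bench where they are.

Things in the scene. Friction and masses are not known exactly. Their poses are not given: they have to be found in the camera images.
- plug: Steel gauge spigot on the stand: 30 mm diameter, 100 mm long, last 12 mm tapering to 18 mm. It leans 30 degrees from vertical. Origin: centre of its foot, on the flat end of a 60 mm wide round shoulder, 75 mm above the table. z runs along the spigot from foot to tip (tip at 100 mm); y is level. Fixed.
- stand: Dark base plate of the gauge stand, 150 x 120 mm (x, y), 16 mm thick, carrying shoulder and spigot. Origin: centre of its underside; z up. The spigot leans towards the stand's -x, roughly to the robot. Fixed.
- seat_ring (a joint): Black stop ring sliding on the spigot, 48 mm outer diameter, 8 mm thick. Value: its height in m above its lowest place on the shoulder (0 = fully down, at most 0.016). It starts raised 10 to 16 mm, has no spring, and stays where it is put; about 5 N along the spigot moves it, more than the sleeve's weight.
- cap: Grey plastic dust cap on the spigot: cylinder of 50 mm outer diameter, 72 mm long, closed top 12 mm thick, bore 34 mm and 60 mm deep, 90 g. Origin: centre of its open end; z runs along its axis to the closed top. At the start it sits on the spigot, its closed end resting on the tip, so its top stands 112 mm along the spigot from the foot. Loose, it slides off along the spigot.
- cap_center (a point): Middle of the dust cap, on its axis 36 mm from either end.
- tray: Low open blue tray, 150 x 130 mm (x, y), 30 mm high, walls and floor 4 mm thick, empty. Origin: centre of its underside. Fixed.
- sleeve: The tall aluminium sleeve to be gauged: plain tube open at both ends, 46 mm outer diameter, 34 mm bore (2 mm radial clearance), 110 mm long, about 220 g. Both ends are alike. Origin: centre of the end that is lower at the start; z along its axis. Stands upright on the table. Fully home, its near end is 8 mm along the spigot from the foot (on the lowered stop ring).
- sleeve_center (a point): Middle of the tall sleeve, on its axis 55 mm from either end.
- short_sleeve: Not needed: a sleeve of the same diameter but only 65 mm long, standing upright. Origin: centre of its lower end.
- timer: White box of the wind-up timer, 90 x 100 mm (x, y), 70 mm high, round dial on top. Origin: centre of its underside. z up. Fixed.
- key (a joint): Turn of the timer's key in rad about the vertical, growing clockwise seen from above; it starts between 0 and 0.4 and the stop is at 2.2. At 0 the key's flat wing lies along the timer's x axis. A weak spring (0.02 N m per rad) pulls back, but a brake (about 0.07 N m) holds the key where it is let go.
- key_grip (a point): Middle of the key's flat upright steel wing, on the turning axis 108 mm above the table. The wing is 66 mm long, 12 mm thick and 36 mm high (90 to 126 mm above the table).
- ring_gauge: Not needed: flat steel ring lying on the table, 80 mm outer diameter, 20 mm high. Origin: centre of its underside.
- plug_gauge: Not needed: upright steel plug gauge, 38 mm diameter, 110 mm high. Origin: centre of its underside.
- cleaner: Not needed: white bottle, 60 mm diameter, 160 mm high. Origin: centre of its underside.
- cup: Not needed: grey cup, 72 mm diameter, 90 mm high. Origin: centre of its underside.
Things that resemble listed ones, but are neither listed nor needed, are in the scene too. Leave any blue look-alike of the sleeve alone. Several things have the shape of the tray; the one meant has the colours described above.

How it is judged:
On the way, in this order (a step that is already met when the one before it is completed fails the run):
1. the dust cap lies or stands in the tray, let go and at rest (x of cap_center in the frame of tray between -0.065 and 0.065 m and y of cap_center in the frame of tray between -0.055 and 0.055 m and z of cap_center in the frame of tray below 0.055 m and contact force between the fingers and cap below 0.1 N and linear speed of cap below 0.03 m/s), for 0.2 s.
2. the tall sleeve is fully home on the spigot, the stop ring driven down to the shoulder, and let go (x of sleeve_center in the frame of plug between -0.0035 and 0.0035 m and y of sleeve_center in the frame of plug between -0.0035 and 0.0035 m and z of sleeve_center in the frame of plug below 0.0655 m and angle between the z axis of sleeve and the z axis of plug, either way round below 0.07 rad and value of joint seat_ring below 0.0025 m and contact force between the fingers and sleeve below 0.1 N), for 0.2 s.
3. the key is wound clockwise to its stop (value of joint key above 2 rad), for 0.2 s.
At the end, for the whole second after the job is handed in: Cap at rest in the tray (middle within 65 x 55 mm of the tray centre, under 55 mm up); tall sleeve home on the spigot (middle within 3.5 mm of the axis, under 65.5 mm from the foot, axes within 0.07 rad, stop ring within 2.5 mm of lowest); key beyond 1.95 rad (stop 2.2) (x of cap_center in the frame of tray between -0.065 and 0.065 m and y of cap_center in the frame of tray between -0.055 and 0.055 m and z of cap_center in the frame of tray below 0.055 m and x of sleeve_center in the frame of plug between -0.0035 and 0.0035 m and y of sleeve_center in the frame of plug between -0.0035 and 0.0035 m and z of sleeve_center in the frame of plug below 0.0655 m and angle between the z axis of sleeve and the z axis of plug, either way round below 0.07 rad and value of joint seat_ring below 0.0025 m and value of joint key above 1.95 rad and linear speed of each of cap, sleeve below 0.02 m/s and velocity of joint key below 0.05 rad/s); the robot touches nothing.
It fails at once if another thing on the bench is moved by more than 30 mm or tipped over (distance of any of short_sleeve, ring_gauge, plug_gauge, cleaner, cup from where it was at the start of the episode above 0.03 m or angle between any of short_sleeve, ring_gauge, plug_gauge, cleaner, cup's own z axis and vertical above 0.6 rad).
It fails at once if the dust cap is dropped (falls faster than 0.8 m/s while not held) (linear speed of cap above 0.8 m/s and contact force between the fingers and cap below 0.1 N).
It also fails if it takes over 72 s, if anything falls off the work surface, if the arm or the gripper's body presses on something with over 40 N, if the wrist force passes 120 N, or if a joint passes its speed limit or range.

### The arm

A 7-joint arm with a two-finger parallel gripper is mounted at the origin on the work surface. World frame = base frame: x ahead of the robot, y to its left, z up, the work surface at z = 0. Lengths are in m, angles in rad, forces in N, time in s.
With the tool pointing down it reaches from about 0.425 to 0.875 m from the base axis. Payload 8.4 kg.
Tool frame: the origin (TCP) lies on the centre line of the jaws, within the pads' length; the fingertips stand r.nose_length ahead of it and the grasp point (between the pads) lies 3 mm ahead of it (r.nose_length is the distance from the TCP to the fingertips, in m); z points along the fingers, y is the line along which they close (so a half turn about z gives the same grasp; the last joint's range is limited). The gripper opens to 85 mm and grips with 20 to 120 N. Pads are 22 mm wide; open, the fingers measure 114 mm over their backs; the gripper's body (76 mm by 85 mm) begins 54 mm behind the grasp point. The pads swing forward as they close: fully open they stand 13 mm farther back than shut.
Start: joints at [-1.378, 0.333, 0.04, 1.465, -0.013, 1.343, -0.059], TCP at [0.187, 0.622, 0.253] pointing down, gripper open.
Joint ranges: [-2.58, 2.58], [-0.38, 2.09], [-1.3, 1.39], [0.25, 2.4], [-1.5, 4.64], [0.08, 2.09], [-2.65, 2.65]. Speed limits (rad/s): [2.22, 2.22, 2.79, 2.79, 3.14, 3.14, 3.14].

### API

Orientations are given as [roll, pitch, yaw] about the fixed x, y, z axes, in that order (R = Rz(yaw) Ry(pitch) Rx(roll)).
In Python, from rig import readout, optics, order, r gives the robot as it stands. The module is installed in compiled form; this text tells all that it offers.
- The arm moves only by the tool arm_command, never from a script. Its arguments are lists of equal length, an entry for each row: "jaw": the finger opening in cm, from 0 to 8.54; "dp": the shift along the world's x, y, z in cm, a list of three; "rotation": the turn, a rotation vector about the world's x, y, z in degrees, a list of three. In form: {"jaw": [jaw, ...], "dp": [[dx, dy, dz], ...], "rotation": [[rx, ry, rz], ...]}. A call has 1 to 8 rows; each row shifts and turns the commanded pose from where the row before left it; what a row does not reach is not made up. A row lasts 1/10 s, in which the tool goes at most 50 mm and 8.59 degrees, less where a joint would pass 70% of its speed; a pose out of reach is approached as far as the arm can. A call is refused whole if a number of a shift passes 5 or a number of a turn 8.59, either way. A call with a gripper value outside its range is refused whole. The fingers move at their own pace and stop on an object; the grip force is fixed at half the most. Time passes only in rows, so rows that do not move let the fingers close. It gives the time, the measured TCP pose, the force, the opening and the grip force at its end, in the units of the state.
- readout.get_obs(): the state, without advancing time (a new reading comes with each control period).
- optics.capture(name): name is "scene" or "top" or "wrist"; returns a dict with "pixels" (400x640x3 uint8, blue, green, red), "camera_matrix" (3x3 intrinsics, pixels), "pose" (4x4, takes a point from camera to world coordinates). Camera axes: x right, y down, z forward; pixel columns grow to the right and rows downward; lengths in m; the calibration is good to about 2 mm. A picture is of the moment at which its call begins. There is no depth.
- order.sign_off(): hands the job in; it is judged then, once.
The state is a dict: "t": time; "qpos": joint angles; "qvel": joint speeds; "joint_torque": joint torques, N m; "eef_pos": TCP position; "orientation": TCP orientation; "wrist_force": force on the tool from outside, world axes, zero at the start; "wrist_torque": the same for the moment, N m; "finger_gap": opening from 0.0 (shut) to 1.0 (fully open); "grip_force": force on a finger pad.
Only numpy, scipy, OpenCV 4.12 (cv2) and the standard library are available. Lean on these libraries where they do the work, as an engineer would, in place of code of your own. Each camera call takes 0.05 s, during which the arm holds its last target. There are 200 camera calls.

## Working session

There is one attempt and no reset: what is moved stays moved. The work goes in short steps, Python scripts to look and compute and a tool call to move; the robot and the scene stay as the last step left them, time stands still between calls to the robot, and variables do not carry over. Pictures are saved under pics/ and viewed, at most 10 in all, crops included, and the job is handed in when it is done.

Besides the shell and the picture viewer there is one more tool, called after "Call:" as name(argument=value, ...) on one line, values as JSON. arm_command: Moves the arm, as the interface text tells. Its arguments: {"type":"object","properties":{"jaw":{"type":"array"},"dp":{"type":"array"},"rotation":{"type":"array"}},"required":["jaw","dp","rotation"]}

```bash
mkdir -p pics; ls; python3 - <<'E'
from rig import readout, optics, order, r
import cv2,numpy as np
o=readout.get_obs()
print(o, r.nose_length)
for n in ("scene","top"):
    c=optics.capture(n); cv2.imwrite(f"pics/{n}0.png",c["pixels"]); print(n,c["camera_matrix"].tolist(),np.round(c["pose"],4).tolist())
    np.savez(f"{n}0.npz",**c)
E
```

```text
pics
{'t': 0.0, 'qpos': array([-1.37824065,  0.33390992,  0.03988299,  1.46631198, -0.01339658,
        1.343297  , -0.05851429]), 'qvel': array([ 0.00155839,  0.00053262, -0.00080443,  0.0005217 ,  0.00110774,
        0.00073146,  0.00114667]), 'joint_torque': array([-5.37414126e-04, -6.58578014e+01,  1.36474192e+00, -4.05540419e+01,
        1.67369843e-02,  1.28787698e-02, -1.25203826e-05]), 'eef_pos': array([0.18686917, 0.62210183, 0.25240208]), 'orientation': array([-3.13993670e+00,  1.18839016e-04,  2.84979711e+00]), 'wrist_force': array([ 0.12667902, -0.42339898, -0.4825752 ]), 'wrist_torque': array([-0.0052366 , -0.02289631,  0.01147241]), 'grip_force': 0.0, 'finger_gap': 0.9982926549765515} 0.022
scene [[457.7303405434325, 0.0, 312.92546278218254], [0.0, 457.7303405434325, 194.53809114360283], [0.0, 0.0, 1.0]] [[0.2844, 0.7513, -0.5955, 1.3201], [0.9586, -0.2322, 0.1649, -0.1841], [-0.0144, -0.6177, -0.7862, 1.1468], [0.0, 0.0, 0.0, 1.0]]
top [[497.65688889536375, 0.0, 326.89266826199804], [0.0, 497.65688889536375, 205.3900908961775], [0.0, 0.0, 1.0]] [[-0.0275, -0.9822, 0.186, 0.2526], [-0.9996, 0.0284, 0.0022, 0.0375], [-0.0074, -0.1859, -0.9825, 1.458], [0.0, 0.0, 0.0, 1.0]]
```

View pics/scene0.png

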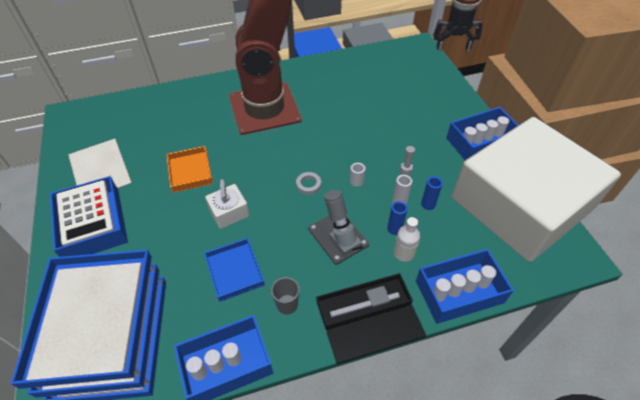

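View pics/top0.png

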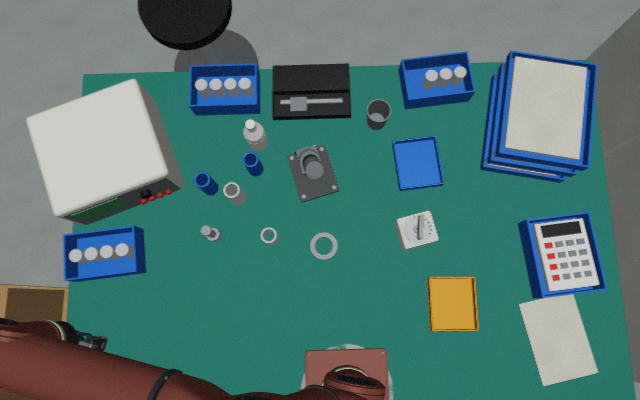

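Scene view: cap on the stand at about (335,205), tall bare sleeve at (402,190), empty blue tray at (235,268), timer at (226,203). Top view: the same at (313,165), (233,190), (417,163) and (417,230).

Look-alikes in the top view:
- **Sleeve:** tall aluminium (233,190), short (269,236), blue (205,182) and (252,163), plug gauge (210,233). I choose (233,190).
- **Tray:** empty blue (417,163), orange (453,303), blue trays holding parts (225,90), (437,80) and (103,253), stacked blue (540,115), calculator tray (563,255). I choose (417,163).
- **Cap:** the only one is on the stand (313,160).

One close crop will check these choices.

```bash
cat > h.py <<'E'
import numpy as np, cv2
def load(n): return dict(np.load(n+".npz"))
def ray(c,uv):
    d=np.linalg.inv(c["camera_matrix"])@np.array([uv[0],uv[1],1.]); R=c["pose"][:3,:3]
    d=R@d; return c["pose"][:3,3],d/np.linalg.norm(d)
def plane(c,uv,z):
    o,d=ray(c,uv); return o+d*(z-o[2])/d[2]
def tri(c1,u1,c2,u2):
    o1,d1=ray(c1,u1);o2,d2=ray(c2,u2)
    s=np.linalg.lstsq(np.c_[d1,-d2],o2-o1,rcond=None)[0]
    p,q=o1+s[0]*d1,o2+s[1]*d2; return (p+q)/2,np.linalg.norm(p-q)
def proj(c,p):
    T=np.linalg.inv(c["pose"]); q=c["camera_matrix"]@(T[:3,:3]@np.asarray(p)+T[:3,3]); return q[:2]/q[2]
E
python3 - <<'E'
import cv2,numpy as np
t=cv2.imread("pics/top0.png");s=cv2.imread("pics/scene0.png")
def cr(im,x,y,w=66,h=75): return cv2.resize(im[y:y+h,x:x+w],None,fx=4,fy=4,interpolation=cv2.INTER_CUBIC)
a=np.hstack([cr(t,282,138),cr(t,384,196),cr(t,200,140)])
b=np.hstack([cr(s,306,186),cr(s,196,165),cr(s,380,145)])
im=np.vstack([a,b]);print(im.shape);cv2.imwrite("pics/crops.png",im)
E
```

```text
(600, 792, 3)
```

View pics/crops.png

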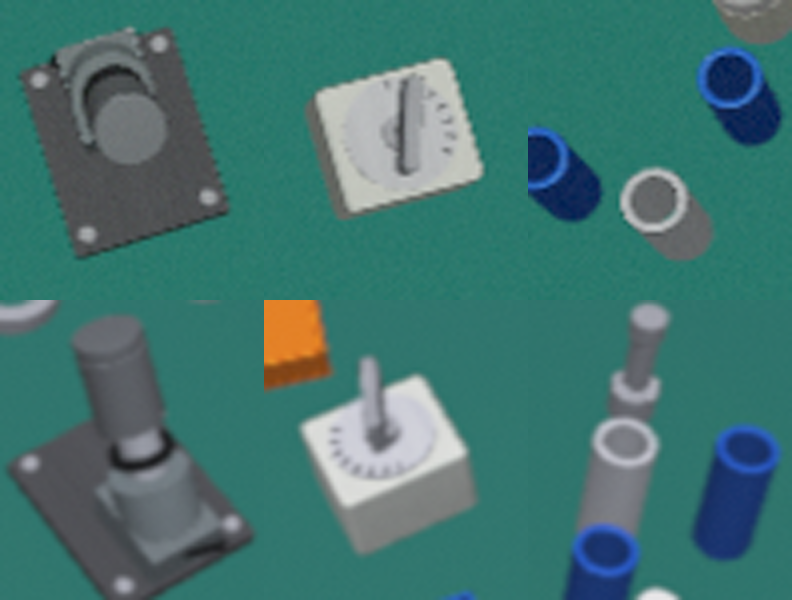

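The crops confirm it: grey cap on the spigot, key wing upright on the timer, bare aluminium sleeve with blue look-alikes beside it at top-view pixels (205,182) and (252,163). Next I measure by masks and rays.

```bash
python3 - <<'E'
from h import *
T=load("top0");S=load("scene0")
np.set_printoptions(precision=4,suppress=True)
def blob(im,box,lo,hi,hsv=True):
    x,y,w,h=box; a=im[y:y+h,x:x+w]
    if hsv:a=cv2.cvtColor(a,cv2.COLOR_BGR2HSV)
    m=cv2.inRange(a,np.array(lo),np.array(hi)); cs=cv2.findContours(m,cv2.RETR_EXTERNAL,cv2.CHAIN_APPROX_NONE)[0]
    c=max(cs,key=cv2.contourArea); return c+np.array([[x,y]])
def rect(c,cont,z):
    P=np.array([plane(c,p,z)[:2] for p in cont[:,0,:].astype(float)],np.float32)
    (cx,cy),wh,a=cv2.minAreaRect(P*1000); return (round(cx,1),round(cy,1)),np.round(wh,1),round(a,1)
# tray
print("tray top",rect(T,blob(T["pixels"],(385,130,65,65),(100,80,60),(130,255,255)),.03))
print("tray scn",rect(S,blob(S["pixels"],(195,235,75,68),(100,80,60),(130,255,255)),.02))
# timer top face
for n,c,b in (("top",T,(384,200,66,55)),("scn",S,(200,170,55,60))):
    for v in (150,185):
        print("timer",n,v,rect(c,blob(c["pixels"],b,(0,0,v),(180,60,255)),.07))
# plate corners/screws
cp=lambda p,ox,oy:np.array([ox+(p[0]-1.5)/4,oy+(p[1]-1.5)/4])
cor=np.array([plane(T,cp(p,282,138),.016)[:2] for p in ((22,75),(172,28),(228,212),(78,258))])
print("plate",cor.tolist(),cor.mean(0),[np.linalg.norm(cor[i]-cor[(i+1)%4]) for i in range(4)],
  np.degrees(np.arctan2(*((cor[0]+cor[1]-cor[2]-cor[3])[::-1]))))
sc=np.array([plane(T,cp(p,282,138),.017)[:2] for p in ((39,79),(159,44),(209,197),(88,234))]);print("screws",sc.mean(0),np.degrees(np.arctan2(*((sc[0]+sc[1]-sc[2]-sc[3])[::-1]))))
ss=np.array([plane(S,cp(p,306,186-75),.017)[:2] for p in ((30,463),(124,585),(231,523))]);print("screws scn",ss)
print("cap top",tri(T,cp((130,128),282,138),S,cp((109,337),306,186-75)))
print("sleeve top", tri(T,cp((655-528,200),200,140),S,cp((626-528,441),380,145-75)), plane(T,cp((655-528,200),200,140),.11),plane(S,cp((626-528,441),380,145-75),.11))
print("key ends top",[plane(T,cp((p[0]-264,p[1]),384,196),.126) for p in ((409,78),(404,172))])
print("key ends scn",[plane(S,cp((p[0]-264,p[1]),196,165-75),.126) for p in ((368,359),(378,428))])
E
```

```text
tray top ((644.6, -231.7), array([155.3, 133.8]), 5.4)
tray scn ((650.3, -233.3), array([167.7, 133.1]), 5.5)
timer top 150 ((440.4, -211.6), array([88.2, 99.5]), 13.2)
timer top 185 ((440.5, -211.7), array([86.7, 94.2]), 13.1)
timer scn 150 ((430.8, -216.4), array([124. , 100.5]), 13.0)
timer scn 185 ((445.7, -213.0), array([87.3, 96.4]), 12.9)
plate [[0.6790766127227268, 0.1561251939535565], [0.7125091946916975, 0.042430563185776364], [0.5692214709604764, 0.004714822020983611], [0.5376932915367443, 0.11652752127375465]] [0.6246 0.0799] [np.float64(0.11850825541933271), np.float64(0.14816831275169595), np.float64(0.11617274126044229), np.float64(0.14682376916301876)] 15.194377338998795
screws [0.6278 0.0808] 16.02138209636756
screws scn [[0.5801 0.0191]
 [0.6996 0.0531]
 [0.6732 0.1435]]
cap top (array([0.5955, 0.0723, 0.1675]), np.float64(0.0009159444302182558))
sleeve top (array([0.5606, 0.3054, 0.1088]), np.float64(0.001377177463797169)) [0.5601 0.3045 0.11  ] [0.5615 0.3056 0.11  ]
key ends top [array([ 0.4707, -0.2107,  0.126 ]), array([ 0.4069, -0.2034,  0.126 ])]
key ends scn [array([ 0.4141, -0.209 ,  0.126 ]), array([ 0.4798, -0.2128,  0.126 ])]
```

```bash
cat > go.py <<'E'
from h import *
from scipy.spatial.transform import Rotation as Ro
th=np.radians(15.5)
A=np.array([-.5*np.cos(th),-.5*np.sin(th),np.cos(np.pi/6)]); Y=np.array([-np.sin(th),np.cos(th),0])
def frame(z,y): z=np.array(z,float);y=np.array(y,float); return Ro.from_matrix(np.c_[np.cross(y,z),y,z])
def go(P,R,o=None,msg=""):
    "P=grasp point target"
    if o is None:
        from rig import readout; o=readout.get_obs(); 
    Rc=Ro.from_euler("xyz",o["orientation"]); z=R.apply([0,0,1])
    dp=(np.asarray(P)-.003*z-o["eef_pos"])*100; rv=(R*Rc.inv()).as_rotvec(degrees=True)
    print(msg,"t %.2f"%o["t"],"tcp",np.round(o["eef_pos"],4),"dp cm",np.round(dp,2),"|%.1f|"%np.linalg.norm(dp),"rot",np.round(rv,2),"|%.1f|"%np.linalg.norm(rv),"F",np.round(o["wrist_force"],1),"gap %.3f grip %.0f"%(o["finger_gap"],o["grip_force"]))
E
python3 - <<'E'
from go import *
T=load("top0");S=load("scene0")
cp=lambda p,ox,oy:np.array([ox+(p[0]-1.5)/4,oy+(p[1]-1.5)/4])
a=plane(T,cp((130,128),282,138),.172);b=plane(S,cp((109,337),306,111),.172);print(a,b)
F=(a+b)/2-.112*A;print("foot",F)
R=frame(-A,Y); go(F+.188*A,R); 
from rig import readout;print(np.degrees(R.as_euler("xyz")))
E
```

```text
[0.5941619  0.07173437 0.172     ] [0.59883173 0.07158433 0.172     ]
foot [0.65046012 0.0866247  0.07500515]
 t 0.10 tcp [0.1869 0.6221 0.2525] dp cm [ 37.15 -56.1   -1.21] |67.3| rot [ -0.24 -30.39  31.5 ] |43.8| F [ 0.4  0.4 -0. ] gap 0.996 grip 0
[-180.    30.  -164.5]
```

Call:
arm_command(jaw=[8.5,8.5,8.5,8.5,8.5,8.5,8.5,8.5], dp=[[1.55,-2.34,0.5],[1.55,-2.34,0.5],[1.55,-2.34,0.5],[1.55,-2.34,0.5],[1.55,-2.34,0.5],[1.55,-2.34,0.5],[1.55,-2.34,0.5],[1.55,-2.34,0.5]], rotation=[[0,-1.27,1.31],[0,-1.27,1.31],[0,-1.27,1.31],[0,-1.27,1.31],[0,-1.27,1.31],[0,-1.27,1.31],[0,-1.27,1.31],[0,-1.27,1.31]])

```text
t: 0.9
eef_pos: [0.3115, 0.4341, 0.2932]
orientation: [3.107, 0.174, 3.031]
wrist_force: [0.5, 0.5, 0.1]
finger_gap: 0.992
grip_force: 0.0
```

Call:
arm_command(jaw=[8.5,8.5,8.5,8.5,8.5,8.5,8.5,8.5], dp=[[1.55,-2.34,0],[1.55,-2.34,0],[1.55,-2.34,0],[1.55,-2.34,0],[1.55,-2.34,0],[1.55,-2.34,0],[1.55,-2.34,0],[1.55,-2.34,0]], rotation=[[0,-1.27,1.31],[0,-1.27,1.31],[0,-1.27,1.31],[0,-1.27,1.31],[0,-1.27,1.31],[0,-1.27,1.31],[0,-1.27,1.31],[0,-1.27,1.31]])

```text
t: 1.7
eef_pos: [0.4353, 0.2469, 0.293]
orientation: [3.103, 0.351, -3.07]
wrist_force: [0.1, -0.3, 0.6]
finger_gap: 0.997
grip_force: 0.0
```

```bash
python3 - <<'E'
from go import *
F=np.array([.6505,.0866,.075])
go(F+.188*A,frame(-A,Y))
from rig import readout;print(readout.get_obs()["qpos"])
E
```

```text
t 1.70 tcp [0.4353 0.2469 0.293 ] dp cm [ 12.31 -18.58  -5.26] |22.9| rot [ -0.31 -10.1   10.4 ] |14.5| F [ 0.1 -0.3  0.6] gap 0.997 grip 0
[-1.09205929 -0.24922999  0.305584    2.01889597  0.30763502  1.08251845
  0.75818264]
```

Call:
arm_command(jaw=[8.5,8.5,8.5,8.5,8.5,8.5,8.5,8.5], dp=[[1.54,-2.32,-0.65],[1.54,-2.32,-0.65],[1.54,-2.32,-0.65],[1.54,-2.32,-0.65],[1.54,-2.32,-0.65],[1.54,-2.32,-0.65],[1.54,-2.32,-0.65],[1.54,-2.32,-0.65]], rotation=[[0,-1.26,1.3],[0,-1.26,1.3],[0,-1.26,1.3],[0,-1.26,1.3],[0,-1.26,1.3],[0,-1.26,1.3],[0,-1.26,1.3],[0,-1.26,1.3]])

```text
t: 2.5
eef_pos: [0.5584, 0.0612, 0.2408]
orientation: [3.135, 0.524, -2.874]
wrist_force: [-0.2, 0.1, -0.2]
finger_gap: 0.997
grip_force: 0.0
```

```bash
python3 - <<'E'
from go import *
F=np.array([.6505,.0866,.075])
go(F+.088*A,frame(-A,Y))
from rig import readout,optics;print(readout.get_obs()["qpos"])
c=optics.capture("wrist");np.savez("w1.npz",**c)
print(proj(c,F+.112*A),proj(c,F))
cv2.imwrite("pics/w1.png",c["pixels"])
E
```

```text
t 2.50 tcp [0.5584 0.0612 0.2408] dp cm [ 4.82  1.32 -8.7 ] |10.0| rot [-0.32 -0.04 -0.  ] |0.3| F [-0.2  0.1 -0.2] gap 0.997 grip 0
[-1.04063297 -0.30003008  0.77397248  2.14534388  0.2886195   0.70028088
  1.43384003]
[317.17426713 218.92435661] [316.6047644  170.56290829]
```

View pics/w1.png

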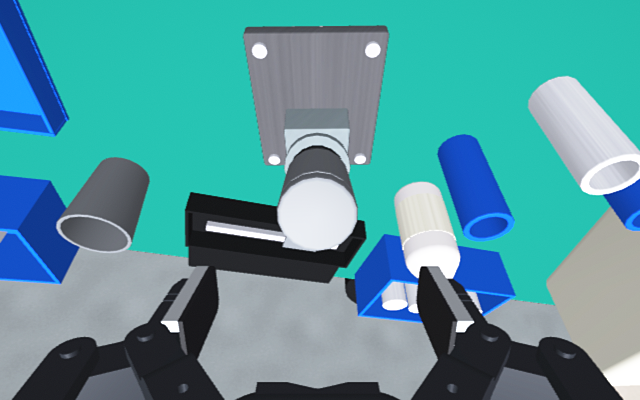

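The wrist view shows the cap top at (317,213), against a predicted (317,219), which is about 3 mm off. The spigot runs straight up the image and the jaws are clear on both sides. I descend along the axis.

Call:
arm_command(jaw=[8.5,8.5,8.5,8.5,8.5,8.5], dp=[[1,0.27,-1.74],[1,0.27,-1.74],[1,0.27,-1.74],[1,0.27,-1.74],[1,0.27,-1.74],[0,0,0]], rotation=[[-0.3,0,0],[0,0,0],[0,0,0],[0,0,0],[0,0,0],[0,0,0]])

```text
t: 3.15
eef_pos: [0.6061, 0.0769, 0.1536]
orientation: [-3.141, 0.518, -2.871]
wrist_force: [-1.2, 0.2, -0.7]
finger_gap: 0.996
grip_force: 0.0
```

Call:
arm_command(jaw=[4.5,4.5,4.5,4.5,4.5,4.5], dp=[[0,0,0],[0,0,0],[0,0,0],[0,0,0],[0,0,0],[0,0,0]], rotation=[[0,0,0],[0,0,0],[0,0,0],[0,0,0],[0,0,0],[0,0,0]])

```text
t: 3.75
eef_pos: [0.6067, 0.0759, 0.1567]
orientation: [3.137, 0.522, -2.873]
wrist_force: [-9.6, -1.8, 10.4]
finger_gap: 0.579
grip_force: 59.5
```

Call:
arm_command(jaw=[4.5,4.5,4.5,4.5,4.5,4.5,4.5], dp=[[-0.24,-0.07,0.43],[-0.48,-0.13,0.87],[-0.72,-0.2,1.3],[-0.72,-0.2,1.3],[-0.72,-0.2,1.3],[-0.72,-0.2,1.3],[-0.24,-0.07,0.43]], rotation=[[0,0,0],[0,0,0],[0,0,0],[0,0,0],[0,0,0],[0,0,0],[0,0,0]])

```text
t: 4.45
eef_pos: [0.5686, 0.0645, 0.2273]
orientation: [3.138, 0.525, -2.874]
wrist_force: [0.4, 0.5, -1.4]
finger_gap: 0.575
grip_force: 63.1
```

```bash
python3 - <<'E'
from go import *
tr=np.radians(5.4)
go(np.array([.645,-.232,.2]),frame([0,0,-1],[-np.sin(tr),np.cos(tr),0]))
from rig import readout,optics;print(readout.get_obs()["qpos"])
c=optics.capture("scene");np.savez("s1.npz",**c)
a=c["pixels"]; cv2.imwrite("pics/s1.png",np.hstack([cv2.resize(a[140:260,280:380],None,fx=4,fy=4)]))
E
```

```text
t 4.45 tcp [0.5686 0.0645 0.2273] dp cm [  7.64 -29.65  -2.43] |30.7| rot [-5.64 29.58 -9.75] |31.7| F [ 0.4  0.5 -1.4] gap 0.575 grip 63
[-1.12701407 -0.27726426  0.86387104  2.14687407  0.30204085  0.66493418
  1.42368258]
```

View pics/s1.png

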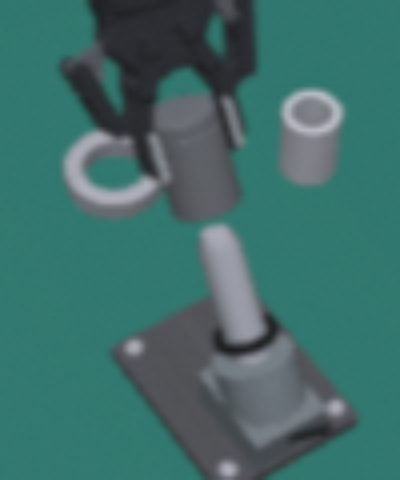

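The scene crop shows the cap held just above the bare spigot tip (crop (213,232)) and the black ring raised on the shoulder. I carry the cap to the tray.

Call:
arm_command(jaw=[4.5,4.5,4.5,4.5,4.5,4.5,4.5,4.5], dp=[[0,0,1],[0,0,2],[0,-1,1],[0.64,-2.4,0],[0.64,-2.4,0],[0.64,-2.4,0],[0.64,-2.4,0],[0.64,-2.4,0]], rotation=[[0,0,0],[0,0,0],[0,0,0],[-0.47,2.47,-0.81],[-0.47,2.47,-0.81],[-0.47,2.47,-0.81],[-0.47,2.47,-0.81],[-0.47,2.47,-0.81]])

```text
t: 5.3
eef_pos: [0.5975, -0.0606, 0.2647]
orientation: [3.125, 0.308, -2.946]
wrist_force: [-0.4, 0.6, -3.0]
finger_gap: 0.578
grip_force: 63.1
```

Call:
arm_command(jaw=[4.5,4.5,4.5,4.5,4.5,4.5,4.5,4.5], dp=[[0.64,-2.4,0],[0.64,-2.4,-1],[0.64,-2.4,-1],[0.64,-2.4,-1],[0.64,-2.4,-1],[0.64,-2.4,-1],[0.6,-2.3,-1],[0,0,0]], rotation=[[-0.47,2.47,-0.81],[-0.47,2.47,-0.81],[-0.47,2.47,-0.81],[-0.47,2.47,-0.81],[-0.47,2.47,-0.81],[-0.47,2.47,-0.81],[-0.47,2.41,-0.84],[0,0,0]])

```text
t: 6.1
eef_pos: [0.6377, -0.2217, 0.2034]
orientation: [-3.138, 0.008, -3.043]
wrist_force: [-1.3, 0.2, -1.8]
finger_gap: 0.579
grip_force: 63.1
```

```bash
python3 - <<'E'
from go import *
tr=np.radians(5.4)
go(np.array([.645,-.232,.056]),frame([0,0,-1],[-np.sin(tr),np.cos(tr),0]))
from rig import readout,optics;print(readout.get_obs()["qpos"])
E
```

```text
t 6.10 tcp [ 0.6377 -0.2217  0.2034] dp cm [  0.73  -1.03 -14.44] |14.5| rot [ 0.14  0.47 -0.24] |0.5| F [-1.3  0.2 -1.8] gap 0.579 grip 63
[-0.45201614  0.62098608  1.08317535  1.50730109 -0.55842546  1.34063041
  2.34682789]
```

Call:
arm_command(jaw=[4.5,4.5,4.5,4.5,4.5,4.5,4.5,4.5], dp=[[0.35,-0.5,-2],[0.35,-0.5,-2.5],[0,0,-2.5],[0,0,-2.5],[0,0,-2],[0,0,-1.3],[0,0,-0.8],[0,0,-0.4]], rotation=[[0,0.4,0],[0,0,0],[0,0,0],[0,0,0],[0,0,0],[0,0,0],[0,0,0],[0,0,0]])

```text
t: 6.9
eef_pos: [0.6452, -0.2278, 0.0652]
orientation: [3.141, 0.006, -3.04]
wrist_force: [-0.2, 0.8, -1.5]
finger_gap: 0.576
grip_force: 63.1
```

Call:
arm_command(jaw=[4.5,4.5,4.5], dp=[[0,0,-0.2],[0,0,-0.2],[0,0,0]], rotation=[[0,0,0],[0,0,0],[0,0,0]])

```text
t: 7.2
eef_pos: [0.6454, -0.2283, 0.062]
orientation: [3.141, 0.007, -3.04]
wrist_force: [-0.5, -0.6, -0.4]
finger_gap: 0.572
grip_force: 63.1
```

Call:
arm_command(jaw=[4.5,4.5,4.5,4.5], dp=[[0,0,-0.2],[0,0,-0.2],[0,0,-0.1],[0,0,0]], rotation=[[0,0,0],[0,0,0],[0,0,0],[0,0,0]])

```text
t: 7.6
eef_pos: [0.6451, -0.2281, 0.0564]
orientation: [3.141, 0.006, -3.04]
wrist_force: [-0.0, -0.0, -1.4]
finger_gap: 0.576
grip_force: 63.1
```

Call:
arm_command(jaw=[4.5,4.5,4.5,4.5], dp=[[0,0,-0.1],[0,0,-0.1],[0,0,-0.1],[0,0,0]], rotation=[[0,0,0],[0,0,0],[0,0,0],[0,0,0]])

```text
t: 8.0
eef_pos: [0.6453, -0.2283, 0.0559]
orientation: [3.14, 0.007, -3.041]
wrist_force: [-8.0, 6.1, 20.4]
finger_gap: 0.574
grip_force: 64.9
```

Contact with the tray floor. I release, retreat and check.

Call:
arm_command(jaw=[5.5,7,8.5,8.5,8.5,8.5,8.5,8.5], dp=[[0,0,0.2],[0,0,0],[0,0,0],[0,0,0.5],[0,0,2],[0,0,3],[0,0,4],[0,0,4]], rotation=[[0,0,0],[0,0,0],[0,0,0],[0,0,0],[0,0,0],[0,0,0],[0,0,0],[0,0,0]])

```text
t: 8.8
eef_pos: [0.6449, -0.2285, 0.1934]
orientation: [-3.141, 0.006, -3.041]
wrist_force: [1.4, -0.1, -0.4]
finger_gap: 0.994
grip_force: 0.0
```

```bash
python3 - <<'E'
from go import *
from rig import readout,optics
w=optics.capture("wrist");t=optics.capture("top");s=optics.capture("scene")
np.savez("t2.npz",**t);np.savez("s2.npz",**s)
a=cv2.resize(w["pixels"],None,fx=.625,fy=.625)
b=cv2.resize(t["pixels"][120:220,380:460],None,fx=3,fy=3);d=cv2.resize(t["pixels"][138:213,282:348],None,fx=4,fy=4,interpolation=cv2.INTER_CUBIC);e=cv2.resize(s["pixels"][186:261,306:372],None,fx=4,fy=4,interpolation=cv2.INTER_CUBIC)
im=np.zeros((560,780,3),np.uint8);im[:250,:400]=a;im[:300,410:650]=b;im[250:550,:264]=d;im[255:555,270:270+264]=0
im=np.zeros((600,800,3),np.uint8);im[:250,:400]=a;im[:300,410:650]=b;im[300:,0:264]=d;im[300:,270:534]=e
cv2.imwrite("pics/c2.png",im)
print(readout.get_obs()["qpos"])
tr=np.radians(5.4)
# sleeve target : upright grasp
go(np.array([.561,.305,.2]),frame([0,0,-1],[-np.sin(th),np.cos(th),0]))
E
```

```text
[-0.42060622  0.64369849  1.06552299  1.48916919 -0.57605837  1.33523864
  2.36087813]
 t 8.95 tcp [ 0.6463 -0.2295  0.1952] dp cm [-8.53 53.45  0.78] |54.1| rot [-0.02  0.66  9.72] |9.7| F [-0.1 -0.5 -0.1] gap 0.996 grip 0
```

View pics/c2.png

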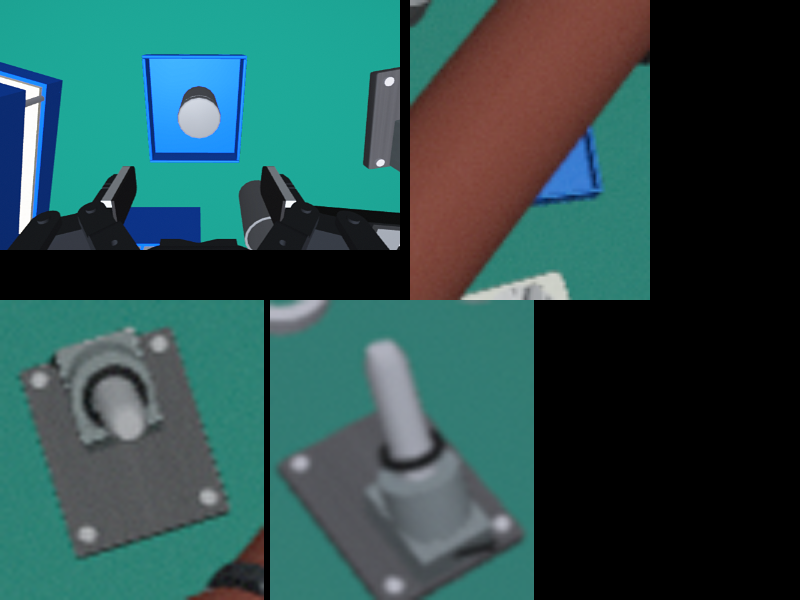

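The wrist crop shows the cap standing in the blue tray, around crop (199,110) between the walls. The spigot tip is bare at crop (128,426) in the top view and (380,346) in the scene view. Next: the spigot tip position, and the sleeve's neighbours.

```bash
python3 - <<'E'
from go import *
np.set_printoptions(precision=4,suppress=True)
T=load("t2");S=load("s2")
cp=lambda p,ox,oy:np.array([ox+(p[0]-1.5)/4,oy+(p[1]-1.5)/4])
u,v=cp((128,126),282,138),cp((110,46),306,186)
print("tip",tri(T,u,S,v),plane(T,u,.1616),plane(S,v,.1616))
for n,p in (("sl",(655-528,200)),("blue1",(729-528,78)),("blue2",(540-528,155)),):
    q=plane(T,cp(p,200,140),.11);print(n,q,np.degrees(np.arctan2(*(q-[.561,.305,.11])[1::-1])))
T0=load("top0");S0=load("scene0")
print("cleaner top",plane(T0,(250,125),.16),"plug",plane(T0,(206,230),.11),"blue1 tri",tri(T0,cp((729-528,78),200,140),S0,cp((604-528,548),380,70)))
E
```

```text
tip (array([0.5984, 0.073 , 0.1611]), np.float64(0.0006658049290912589)) [0.5984 0.0733 0.1616] [0.5987 0.0725 0.1616]
sl [0.5601 0.3045 0.11  ] -149.96889330088996
blue1 [0.6464 0.2532 0.11  ] -31.264412425860655
blue2 [0.5946 0.3851 0.11  ] 67.2359100109055
cleaner top [0.7287 0.245  0.16  ] plug [0.4489 0.373  0.11  ] blue1 tri (array([0.6466, 0.2527, 0.1085]), np.float64(0.001369334047506544))
```

Call:
arm_command(jaw=[8.5,8.5,8.5,8.5,8.5,8.5,8.5,8.5], dp=[[0,0,2],[-0.4,2.43,2],[-0.4,2.43,2],[-0.4,2.43,2],[-0.4,2.43,1],[-0.4,2.43,0],[-0.4,2.43,0],[-0.4,2.43,0]], rotation=[[0,0,0],[0,0,0.44],[0,0,0.44],[0,0,0.44],[0,0,0.44],[0,0,0.44],[0,0,0.44],[0,0,0.44]])

```text
t: 9.75
eef_pos: [0.6166, -0.0571, 0.2806]
orientation: [3.141, 0.005, -2.987]
wrist_force: [0.9, -0.5, -0.9]
finger_gap: 0.997
grip_force: 0.0
```

Call:
arm_command(jaw=[8.5,8.5,8.5,8.5,8.5,8.5,8.5,8.5], dp=[[-0.4,2.43,0],[-0.4,2.43,0],[-0.4,2.43,0],[-0.4,2.43,0],[-0.4,2.43,0],[-0.4,2.43,0],[-0.4,2.43,0],[-0.4,2.43,0]], rotation=[[0,0,0.44],[0,0,0.44],[0,0,0.44],[0,0,0.44],[0,0,0.44],[0,0,0.44],[0,0,0.44],[0,0,0.44]])

```text
t: 10.55
eef_pos: [0.5845, 0.1371, 0.2805]
orientation: [3.141, 0.005, -2.925]
wrist_force: [-0.2, 0.4, 0.9]
finger_gap: 0.997
grip_force: 0.0
```

Call:
arm_command(jaw=[8.5,8.5,8.5,8.5,8.5,8.5,8.5,8.5], dp=[[-0.4,2.43,0],[-0.4,2.43,0],[-0.4,2.43,-1],[-0.4,2.43,-1],[-0.4,2.43,-1],[-0.4,2.43,-1],[-0.2,2.43,-1],[0,0,0]], rotation=[[0,0,0.44],[0,0,0.44],[0,0,0.44],[0,0,0.44],[0,0,0.44],[0,0,0.44],[0,0,0.44],[0,0,0]])

```text
t: 11.35
eef_pos: [0.5572, 0.3118, 0.2279]
orientation: [3.141, 0.003, -2.865]
wrist_force: [-0.9, -0.3, -0.3]
finger_gap: 0.995
grip_force: 0.0
```

```bash
python3 - <<'E'
from go import *
go(np.array([.561,.305,.083]),frame([0,0,-1],Y))
from rig import readout,optics;print(readout.get_obs()["qpos"])
c=optics.capture("wrist");np.savez("w3.npz",**c)
cv2.imwrite("pics/w3.png",c["pixels"]); print(proj(c,[.561,.305,.11]),proj(c,[.561,.305,0]))
E
```

```text
t 11.35 tcp [0.5572 0.3118 0.2279] dp cm [  0.38  -0.68 -14.19] |14.2| rot [-0.06  0.17 -0.34] |0.4| F [-0.9 -0.3 -0.3] gap 0.995 grip 0
[-1.37935921  0.53144457  1.13136226  1.57133497 -0.48951698  1.34985853
  1.65408574]
[307.3235494  198.99399505] [310.19789796 161.74799689]
```

View pics/w3.png

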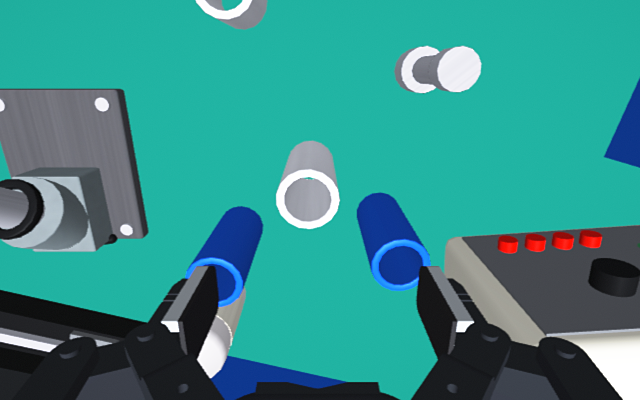

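The wrist view shows the bare sleeve's top ring at (307,199), exactly where predicted, with the blue tubes at (215,280) and (400,265) clear of the finger lines. I descend.

Call:
arm_command(jaw=[8.5,8.5,8.5,8.5,8.5,8.5,8.5,8.5], dp=[[0.2,-0.34,-1],[0.18,-0.34,-2],[0,0,-2.5],[0,0,-2.5],[0,0,-2.5],[0,0,-2.5],[0,0,-1.2],[0,0,0]], rotation=[[0,0,-0.3],[0,0,0],[0,0,0],[0,0,0],[0,0,0],[0,0,0],[0,0,0],[0,0,0]])

```text
t: 12.2
eef_pos: [0.5625, 0.2982, 0.0871]
orientation: [-3.141, 0.004, -2.878]
wrist_force: [-0.4, -1.3, 0.5]
finger_gap: 0.991
grip_force: 0.0
```

Call:
arm_command(jaw=[6,5,4,4,4,4], dp=[[0,0,0],[0,0,0],[0,0,0],[0,0,0],[0,0,0],[0,0,0]], rotation=[[0,0,0],[0,0,0],[0,0,0],[0,0,0],[0,0,0],[0,0,0]])

```text
t: 12.8
eef_pos: [0.5638, 0.3003, 0.0901]
orientation: [3.14, 0.008, -2.876]
wrist_force: [0.3, 1.3, 5.9]
finger_gap: 0.527
grip_force: 60.4
```

Call:
arm_command(jaw=[4,4,4,4,4,4,4,4], dp=[[0,0,0.5],[0,0,2],[0,0,3],[0,0,3],[0,0,3],[0,0,3],[0,0,2],[0,0,0]], rotation=[[0,0,0],[0,0,0],[0,0,0],[0,0,0],[0,0,0],[0,0,0],[0,0,0],[0,0,0]])

```text
t: 13.6
eef_pos: [0.5641, 0.2995, 0.2566]
orientation: [3.14, 0.01, -2.877]
wrist_force: [0.3, -0.3, -2.1]
finger_gap: 0.526
grip_force: 60.4
```

```bash
python3 - <<'E'
from go import *
F=np.array([.5985,.073,.1614])-.1*A; print(F)
go(F+.205*A,frame(-A,Y))
from rig import readout,optics;print(readout.get_obs()["qpos"])
E
```

```text
[0.64668152 0.08636192 0.07479746]
 t 13.60 tcp [0.5641 0.2995 0.2566] dp cm [ -1.76 -24.1   -0.17] |24.2| rot [  7.69 -28.42   0.3 ] |29.4| F [ 0.3 -0.3 -2.1] gap 0.526 grip 60
[-1.37088741  0.50935495  1.15330718  1.53795279 -0.47183206  1.3914955
  1.6511807 ]
```

Call:
arm_command(jaw=[4,4,4,4,4,4,4,4], dp=[[-0.15,-2,1],[-0.15,-2,1],[-0.15,-2,0],[-0.15,-2,0],[-0.15,-2,0],[-0.15,-2,0],[-0.15,-2,0],[-0.15,-2,0]], rotation=[[0.64,-2.37,0],[0.64,-2.37,0],[0.64,-2.37,0],[0.64,-2.37,0],[0.64,-2.37,0],[0.64,-2.37,0],[0.64,-2.37,0],[0.64,-2.37,0]])

```text
t: 14.4
eef_pos: [0.549, 0.1445, 0.2726]
orientation: [3.141, 0.331, -2.876]
wrist_force: [-0.1, -0.4, -3.0]
finger_gap: 0.528
grip_force: 60.4
```

Call:
arm_command(jaw=[4,4,4,4,4,4], dp=[[-0.15,-2,0],[-0.15,-2,0],[-0.15,-2,0],[-0.15,-2,-1],[0,0,-1],[0,0,0]], rotation=[[0.64,-2.37,0],[0.64,-2.37,0],[0.64,-2.37,0],[0.64,-2.37,0],[0,0,0],[0,0,0]])

```text
t: 15.0
eef_pos: [0.5423, 0.0629, 0.2504]
orientation: [-3.14, 0.496, -2.88]
wrist_force: [0.0, 0.2, -1.7]
finger_gap: 0.525
grip_force: 60.4
```

```bash
python3 - <<'E'
from go import *
F=np.array([.5985,.073,.1614])-.1*A
go(F+.205*A,frame(-A,Y))
from rig import readout,optics;print(readout.get_obs()["qpos"])
t=optics.capture("top");s=optics.capture("scene");w=optics.capture("wrist")
np.savez("t4.npz",**t);np.savez("s4.npz",**s)
f=lambda c,x,y:cv2.resize(c["pixels"][y:y+100,x:x+100],None,fx=4,fy=4,interpolation=cv2.INTER_CUBIC)
cv2.imwrite("pics/c4.png",np.vstack([np.hstack([f(t,262,110),f(s,290,150)]),np.hstack([np.zeros((200,240,3),np.uint8),cv2.resize(w["pixels"],(320,200)),np.zeros((200,240,3),np.uint8)])]))
E
```

```text
t 15.00 tcp [0.5423 0.0629 0.2504] dp cm [ 0.41 -0.44  0.45] |0.8| rot [ 0.5  -1.51  0.55] |1.7| F [ 0.   0.2 -1.7] gap 0.525 grip 60
[-1.10563749 -0.36354882  0.77729528  2.14140097  0.38571233  0.78986514
  1.32700877]
```

View pics/c4.png

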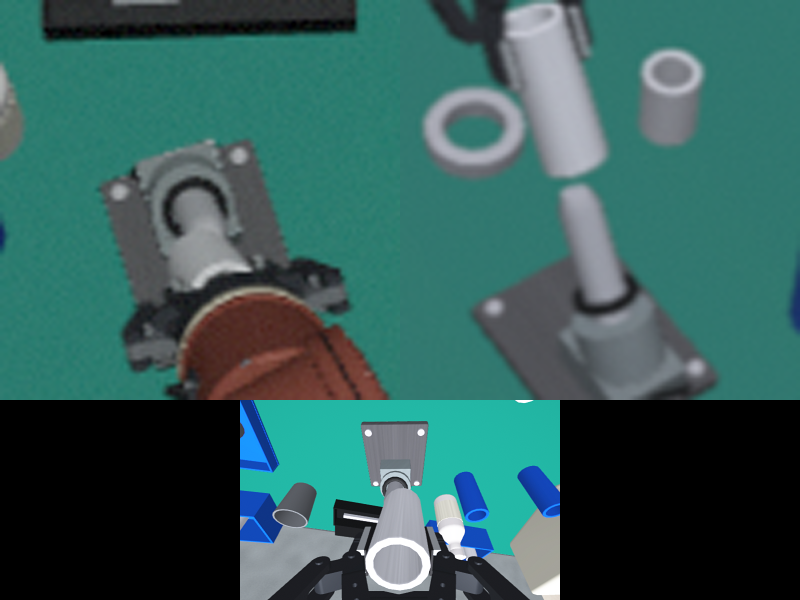

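The crops show the sleeve held in line just above the spigot tip, with a gap at scene crop (573,185). I correct the small residual before entering.

Call:
arm_command(jaw=[4,4,4,4], dp=[[0.3,-0.2,0.1],[0.3,-0.1,-0.2],[0.3,0,-0.3],[0,0,0]], rotation=[[0.2,-0.5,0.2],[0.2,-0.5,0.2],[0.1,-0.5,0.1],[0,0,0]])

```text
t: 15.55
eef_pos: [0.5527, 0.0617, 0.2483]
orientation: [-3.142, 0.527, -2.869]
wrist_force: [0.2, -0.5, -1.0]
finger_gap: 0.525
grip_force: 60.5
```

```bash
python3 - <<'E'
from go import *
F=np.array([.5985,.073,.1614])-.1*A
go(F+.195*A,frame(-A,Y));go(F+.096*A,frame(-A,Y))
from rig import readout,optics;print(readout.get_obs()["qpos"])
E
```

```text
t 15.55 tcp [0.5527 0.0617 0.2483] dp cm [-0.14 -0.18 -0.21] |0.3| rot [-0.05  0.2  -0.13] |0.2| F [ 0.2 -0.5 -1. ] gap 0.525 grip 60
 t 15.55 tcp [0.5527 0.0617 0.2483] dp cm [ 4.63  1.14 -8.78] |10.0| rot [-0.05  0.2  -0.13] |0.2| F [ 0.2 -0.5 -1. ] gap 0.525 grip 60
[-1.11003342 -0.35856268  0.80170474  2.14923831  0.38208945  0.73929371
  1.35418292]
```

Call:
arm_command(jaw=[4,4,4,4], dp=[[0,-0.15,-0.1],[0.48,0.13,-0.87],[0.48,0.13,-0.87],[0,0,0]], rotation=[[0,0.2,-0.1],[0,0,0],[0,0,0],[0,0,0]])

```text
t: 15.95
eef_pos: [0.5626, 0.0621, 0.2292]
orientation: [-3.141, 0.523, -2.871]
wrist_force: [1.5, -1.9, -1.6]
finger_gap: 0.522
grip_force: 61.6
```

```bash
python3 - <<'E'
from go import *
F=np.array([.5985,.073,.1614])-.1*A
go(F+.175*A,frame(-A,Y))
from rig import readout,optics
t=optics.capture("top");s=optics.capture("scene");np.savez("t5.npz",**t);np.savez("s5.npz",**s)
f=lambda c,x,y:cv2.resize(c["pixels"][y:y+100,x:x+100],None,fx=4,fy=4,interpolation=cv2.INTER_CUBIC)
cv2.imwrite("pics/c5.png",np.hstack([f(t,262,110),f(s,290,150)]))
E
```

```text
t 15.95 tcp [0.5626 0.0621 0.2292] dp cm [-0.17  0.05 -0.02] |0.2| rot [ 0.03 -0.04  0.04] |0.1| F [ 1.5 -1.9 -1.6] gap 0.522 grip 62
```

View pics/c5.png

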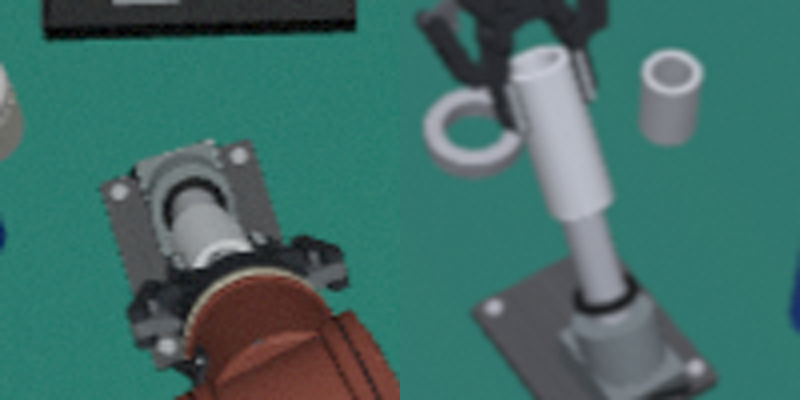

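The sleeve's mouth is over the spigot tip (scene crop (580,215)) and the side force is about 2 N. I push on along the axis.

Call:
arm_command(jaw=[4,4,4,4], dp=[[0.48,0.13,-0.87],[0.48,0.13,-0.87],[0.48,0.13,-0.87],[0,0,0]], rotation=[[0,0,0],[0,0,0],[0,0,0],[0,0,0]])

```text
t: 16.45
eef_pos: [0.5768, 0.0663, 0.2038]
orientation: [3.142, 0.523, -2.871]
wrist_force: [3.0, -2.2, -3.8]
finger_gap: 0.525
grip_force: 60.6
```

```bash
python3 - <<'E'
from go import *
F=np.array([.5985,.073,.1614])-.1*A
go(F+.145*A,frame(-A,Y))
E
```

```text
t 16.45 tcp [0.5768 0.0663 0.2038] dp cm [-0.14  0.03 -0.09] |0.2| rot [ 0.   -0.02  0.01] |0.0| F [ 3.  -2.2 -3.8] gap 0.525 grip 61
```

Call:
arm_command(jaw=[4,4,4,4,4], dp=[[0.48,0.1,-0.87],[0.48,0.13,-0.87],[0.48,0.13,-0.87],[0.24,0.07,-0.43],[0,0,0]], rotation=[[0,0,0],[0,0,0],[0,0,0],[0,0,0],[0,0,0]])

```text
t: 16.95
eef_pos: [0.5935, 0.071, 0.1739]
orientation: [3.141, 0.524, -2.871]
wrist_force: [1.9, -2.4, -2.8]
finger_gap: 0.518
grip_force: 60.8
```

```bash
python3 - <<'E'
from go import *
F=np.array([.5985,.073,.1614])-.1*A
go(F+.095*A,frame(-A,Y))
E
```

```text
t 16.95 tcp [0.5935 0.071  0.1739] dp cm [ 0.6   0.23 -1.42] |1.6| rot [-0.03 -0.01 -0.01] |0.0| F [ 1.9 -2.4 -2.8] gap 0.518 grip 61
```

Call:
arm_command(jaw=[4,4,4,4], dp=[[0.24,0.07,-0.43],[0.24,0.07,-0.43],[0.1,0.03,-0.17],[0,0,0]], rotation=[[0,0,0],[0,0,0],[0,0,0],[0,0,0]])

```text
t: 17.35
eef_pos: [0.5994, 0.0726, 0.1639]
orientation: [3.14, 0.524, -2.872]
wrist_force: [2.3, -2.9, -1.0]
finger_gap: 0.518
grip_force: 60.9
```

Call:
arm_command(jaw=[4,4,4], dp=[[0.1,0.03,-0.17],[0.1,0.03,-0.17],[0,0,0]], rotation=[[0,0,0],[0,0,0],[0,0,0]])

```text
t: 17.65
eef_pos: [0.6014, 0.0731, 0.1604]
orientation: [3.14, 0.524, -2.872]
wrist_force: [0.1, -1.7, -0.5]
finger_gap: 0.521
grip_force: 61.4
```

```bash
python3 - <<'E'
from go import *
F=np.array([.5985,.073,.1614])-.1*A
go(F+.095*A,frame(-A,Y))
E
```

```text
t 17.65 tcp [0.6014 0.0731 0.1604] dp cm [-0.19  0.02 -0.08] |0.2| rot [-0.06  0.01  0.01] |0.1| F [ 0.1 -1.7 -0.5] gap 0.521 grip 61
```

Call:
arm_command(jaw=[4,4,4], dp=[[0.1,0.03,-0.17],[0.05,0.01,-0.09],[0,0,0]], rotation=[[0,0,0],[0,0,0],[0,0,0]])

```text
t: 17.95
eef_pos: [0.603, 0.0751, 0.1588]
orientation: [3.138, 0.523, -2.871]
wrist_force: [-33.6, -2.8, 41.1]
finger_gap: 0.52
grip_force: 55.6
```

About 52 N along the axis at the expected depth, so it is home. I release, retreat along the axis and check.

Call:
arm_command(jaw=[6,8.5,8.5,8.5,8.5,8.5,8.5,8.5], dp=[[0,0,0],[0,0,0],[0,0,0],[-0.24,-0.07,0.43],[-0.72,-0.2,1.3],[-0.96,-0.27,1.73],[-0.96,-0.27,1.73],[-0.48,-0.13,0.87]], rotation=[[0,0,0],[0,0,0],[0,0,0],[0,0,0],[0,0,0],[0,0,0],[0,0,0],[0,0,0]])

```text
t: 18.75
eef_pos: [0.5693, 0.0638, 0.2203]
orientation: [3.14, 0.527, -2.873]
wrist_force: [0.5, 0.3, 0.9]
finger_gap: 0.993
grip_force: 0.0
```

```bash
python3 - <<'E'
from go import *
F=np.array([.5985,.073,.1614])-.1*A
from rig import readout,optics
s=optics.capture("scene");w=optics.capture("wrist")
for n,c in (("s",s),("w",w)): print(n,"top ring center if home",proj(c,F+.118*A),"ring low bottom front",proj(c,F), proj(c,F+.008*A))
a=np.zeros((400,800,3),np.uint8)
a[:,:400]=cv2.resize(s["pixels"][170:270,300:400],None,fx=4,fy=4,interpolation=cv2.INTER_CUBIC)
a[:,400:]=cv2.resize(w["pixels"][60:310,200:450],(400,400))
cv2.imwrite("pics/c6.png",a)
al=np.radians(13-0.32*57.3) # wing az
go(np.array([.4405,-.211,.22]),frame([0,0,-1],[-np.sin(al),np.cos(al),0]));print(readout.get_obs()["qpos"])
E
```

```text
s top ring center if home [331.53183656 191.32286833] ring low bottom front [342.45914004 227.74601217] [341.74468538 225.36457517]
w top ring center if home [320.13163111 236.10018186] ring low bottom front [318.8263501  174.15382341] [318.88308171 176.84620655]
 t 18.85 tcp [0.5696 0.0639 0.2198] dp cm [-12.91 -27.49   0.32] |30.4| rot [ -2.82  30.21 -20.28] |36.5| F [-0.4 -0.4 -0.7] gap 0.996 grip 0
[-1.17194034 -0.28340829  0.90802722  2.15748232  0.32874814  0.64954839
  1.40559634]
```

View pics/c6.png

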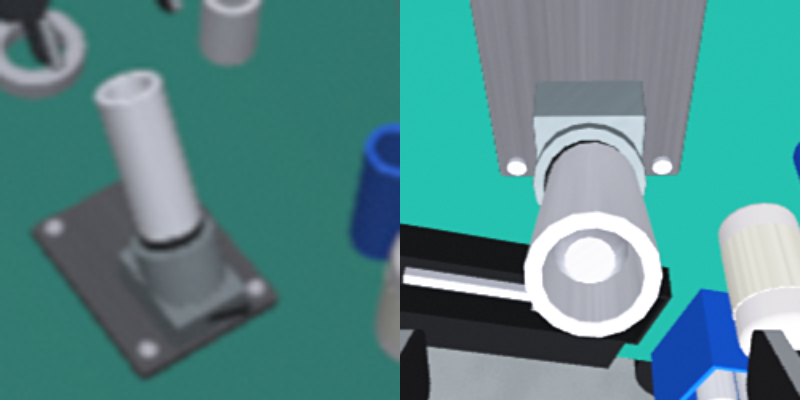

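Home confirmed: the sleeve's top ring is at scene pixel (332,192), against a prediction of (331.5,191.3). The ring sits on the shoulder and the spigot shows inside the tube. I go to the key.

Call:
arm_command(jaw=[8.5,8.5,8.5,8.5,8.5,8.5,8.5,8.5], dp=[[0,0,1.5],[0,0,2],[0,-1,1],[-0.92,-1.9,0],[-0.92,-1.9,0],[-0.92,-1.9,0],[-0.92,-1.9,0],[-0.92,-1.9,0]], rotation=[[0,0,0],[0,0,0],[0,0,0],[-0.2,2.16,-1.45],[-0.2,2.16,-1.45],[-0.2,2.16,-1.45],[-0.2,2.16,-1.45],[-0.2,2.16,-1.45]])

```text
t: 19.65
eef_pos: [0.5227, -0.0422, 0.2626]
orientation: [3.117, 0.334, -3.009]
wrist_force: [-0.5, 0.3, -0.5]
finger_gap: 0.994
grip_force: 0.0
```

Call:
arm_command(jaw=[8.5,8.5,8.5,8.5,8.5,8.5,8.5,8.5], dp=[[-0.92,-1.9,0],[-0.92,-1.9,0],[-0.92,-1.9,0],[-0.92,-1.9,0],[-0.92,-1.9,0],[-0.92,-1.9,0],[-0.92,-1.9,0],[-0.92,-1.9,0]], rotation=[[-0.2,2.16,-1.45],[-0.2,2.16,-1.45],[-0.2,2.16,-1.45],[-0.2,2.16,-1.45],[-0.2,2.16,-1.45],[-0.2,2.16,-1.45],[-0.2,2.16,-1.45],[-0.2,2.16,-1.45]])

```text
t: 20.45
eef_pos: [0.449, -0.1941, 0.2629]
orientation: [3.136, 0.033, 3.073]
wrist_force: [0.8, 0.3, 0.3]
finger_gap: 0.994
grip_force: 0.0
```

```bash
python3 - <<'E'
from go import *
from rig import readout,optics
al=np.radians(13-0.32*57.3)
go(np.array([.4405,-.211,.108]),frame([0,0,-1],[-np.sin(al),np.cos(al),0]));print(readout.get_obs()["qpos"])
E
```

```text
t 20.45 tcp [ 0.449  -0.1941  0.2629] dp cm [ -0.85  -1.69 -15.19] |15.3| rot [-0.19  1.89 -1.42] |2.4| F [0.8 0.3 0.3] gap 0.994 grip 0
[-0.98978346 -0.23775926  1.18731185  1.89131909  0.21742245  1.31417665
  1.64096037]
```

Call:
arm_command(jaw=[8.5,8.5,8.5,8.5,8.5,8.5,8.5,8.5], dp=[[-0.45,-0.9,-1],[-0.4,-0.8,-2],[0,0,-2.5],[0,0,-2.5],[0,0,-2.5],[0,0,-2.5],[0,0,-1.8],[0,0,0]], rotation=[[-0.1,1,-0.7],[-0.1,0.9,-0.7],[0,0,0],[0,0,0],[0,0,0],[0,0,0],[0,0,0],[0,0,0]])

```text
t: 21.25
eef_pos: [0.4393, -0.2104, 0.1133]
orientation: [-3.14, -0.003, 3.049]
wrist_force: [0.2, -0.1, -0.1]
finger_gap: 0.994
grip_force: 0.0
```

Call:
arm_command(jaw=[6,4,2,0.8,0.8,0.8,0.8,0.8], dp=[[0,0,0],[0,0,0],[0,0,0],[0,0,0],[0,0,0],[0,0,0],[0,0,0],[0,0,0]], rotation=[[0,0,0],[0,0,0],[0,0,0],[0,0,0],[0,0,0],[0,0,0],[0,0,0],[0,0,0]])

```text
t: 22.05
eef_pos: [0.4415, -0.2121, 0.1162]
orientation: [-3.138, 0.004, 3.049]
wrist_force: [0.6, -9.7, 0.9]
finger_gap: 0.13
grip_force: 60.2
```

Call:
arm_command(jaw=[0.8,0.8,0.8,0.8,0.8,0.8,0.8,0.8], dp=[[0,-0.1,0],[0,0,0],[0,0,0],[0,0,0],[0,0,0],[0,0,0],[0,0,0],[0,0,0]], rotation=[[0,0,-3],[0,0,-5],[0,0,-5],[0,0,-5],[0,0,-5],[0,0,-5],[0,0,-5],[0,0,-5]])

```text
t: 22.85
eef_pos: [0.4415, -0.2123, 0.1162]
orientation: [-3.141, 0.004, 2.383]
wrist_force: [-0.6, -5.7, 3.4]
finger_gap: 0.131
grip_force: 60.7
```

Call:
arm_command(jaw=[0.8,0.8,0.8,0.8,0.8,0.8,0.8,0.8], dp=[[0,0,0],[0,0,0],[0,0,0],[0,0,0],[0,0,0],[0,0,0],[0,0,0],[0,0,0]], rotation=[[0,0,-5],[0,0,-5],[0,0,-5],[0,0,-5],[0,0,-5],[0,0,-5],[0,0,-5],[0,0,-5]])

```text
t: 23.65
eef_pos: [0.4415, -0.2124, 0.1162]
orientation: [3.141, 0.004, 1.685]
wrist_force: [-1.1, -5.6, 2.9]
finger_gap: 0.129
grip_force: 60.7
```

```bash
python3 - <<'E'
from go import *
from rig import readout
o=readout.get_obs();print(o["qpos"],o["wrist_torque"],o["orientation"],o["eef_pos"],o["wrist_force"])
y=Ro.from_euler("xyz",o["orientation"]).apply([0,1,0]);w=np.degrees(np.arctan2(y[1],y[0]))-90
print("wing az",w,"key rad if gripped",np.radians(13-w))
E
```

```text
[-0.79793289  0.38488782  1.36762966  2.05228583 -0.4353884   1.04766041
  0.8950728 ] [-1.13052131  0.03233898  0.04206873] [3.14063195 0.00401147 1.68465377] [ 0.44154718 -0.21240802  0.1161613 ] [-1.12880389 -5.62128847  2.89079774]
wing az -83.47622828334039 key rad if gripped 1.6838278334499666
```

Call:
arm_command(jaw=[0.8], dp=[[0,0,0]], rotation=[[0,0,-4]])

```text
t: 23.75
eef_pos: [0.4416, -0.2124, 0.1162]
orientation: [3.14, 0.004, 1.615]
wrist_force: [-0.7, -5.8, 2.4]
finger_gap: 0.129
grip_force: 60.7
```

```bash
cat > k.py <<'E'
from go import *
from rig import readout
o=readout.get_obs();print(o["qpos"],o["wrist_torque"],o["eef_pos"],o["wrist_force"])
y=Ro.from_euler("xyz",o["orientation"]).apply([0,1,0]);w=np.degrees(np.arctan2(y[1],y[0]))-90
print("wing az",w,"key rad if gripped",np.radians(13-w))
E
python3 k.py
```

```text
[-0.79833484  0.38622788  1.36880973  2.05221291 -0.43688058  1.04822394
  0.82668187] [-1.16379345  0.06453454  0.05385515] [ 0.44155022 -0.21243177  0.11617541] [-0.67870117 -5.8458853   2.38592529]
wing az -87.47526720949706 key rad if gripped 1.753624229626819
```

Rotation hardly moves joint 3, so I carry on to the stop.

Call:
arm_command(jaw=[0.8,0.8,0.8,0.8,0.8,0.8], dp=[[0,0,0],[0,0,0],[0,0,0],[0,0,0],[0,0,0],[0,0,0]], rotation=[[0,0,-5],[0,0,-5],[0,0,-5],[0,0,-4],[0,0,-3],[0,0,0]])

```text
t: 24.35
eef_pos: [0.4415, -0.2125, 0.1161]
orientation: [3.14, 0.003, 1.232]
wrist_force: [-1.0, -5.4, 2.4]
finger_gap: 0.132
grip_force: 60.7
```

```bash
python3 k.py
```

```text
[-0.79967669  0.39209859  1.37334035  2.05187411 -0.44320606  1.05083437
  0.45000456] [-1.22032246  0.08754366 -0.02381662] [ 0.44151245 -0.21246     0.11614782] [-0.96444584 -5.43944672  2.42727453]
wing az -109.39294190071489 key rad if gripped 2.1361598173696015
```

Call:
arm_command(jaw=[0.8,0.8,0.8], dp=[[0,0,0],[0,0,0],[0,0,0]], rotation=[[0,0,-2],[0,0,-2],[0,0,0]])

```text
t: 24.65
eef_pos: [0.4415, -0.2124, 0.1162]
orientation: [3.14, 0.003, 1.164]
wrist_force: [-1.7, -5.6, 2.0]
finger_gap: 0.13
grip_force: 60.7
```

```bash
python3 k.py
```

```text
[-0.7998924   0.39286779  1.37382688  2.05172828 -0.4438251   1.05123562
  0.38203419] [-1.32589658  0.15026384  0.23453456] [ 0.44153356 -0.21244716  0.11616738] [-1.73054868 -5.64820752  1.95645629]
wing az -113.31515908169001 key rad if gripped 2.204615421155908
```

The stop is felt (torque up, about 2.2 rad). I release and rise.

Call:
arm_command(jaw=[0.8,2,4,6,8.5,8.5,8.5,8.5], dp=[[0,0,0],[0,0,0],[0,0,0],[0,0,0],[0,0,0],[0,0,0],[0,0,1],[0,0,2]], rotation=[[0,0,-0.5],[0,0,0],[0,0,0],[0,0,0],[0,0,0],[0,0,0],[0,0,0],[0,0,0]])

```text
t: 25.45
eef_pos: [0.4403, -0.2106, 0.1447]
orientation: [-3.139, 0.004, 1.156]
wrist_force: [-0.1, 0.4, 0.9]
finger_gap: 0.996
grip_force: 0.0
```

Call:
arm_command(jaw=[8.5,8.5,8.5,8.5,8.5,8.5,8.5,8.5], dp=[[0,0,2],[0,0,2],[0,0,2],[0,0,2],[0,0,2],[0,0,0],[0,0,0],[0,0,0]], rotation=[[0,0,0],[0,0,0],[0,0,0],[0,0,0],[0,0,0],[0,0,0],[0,0,0],[0,0,0]])

```text
t: 26.25
eef_pos: [0.4406, -0.2108, 0.2445]
orientation: [-3.14, 0.002, 1.156]
wrist_force: [0.7, 0.0, -0.5]
finger_gap: 0.997
grip_force: 0.0
```

```bash
python3 - <<'E'
from go import *
from rig import readout,optics
np.set_printoptions(precision=4,suppress=True)
print(readout.get_obs()["qpos"])
w=optics.capture("wrist");np.savez("wk.npz",**w)
# wing: expected ends if key=2.2 / other values; measure bright-vs-dial edges via local contrast along angle
c=np.array([.4405,-.212,.126]); g=cv2.cvtColor(w["pixels"],cv2.COLOR_BGR2GRAY).astype(np.float32)
pc=proj(w,c);print(pc)
for k in (0.3,1.6,1.8,1.9,2.0,2.1,2.2,2.3):
    a=np.radians(13)-k; L=np.array([np.cos(a),np.sin(a),0]);N=np.array([-L[1],L[0],0])
    v=[[g[tuple(np.round(proj(w,c+L*s+N*n)[::-1]).astype(int))] for s in np.linspace(-.031,.031,25)] for n in np.linspace(-.004,.004,5)]
    print(k,"mean %.1f std %.1f"%(np.mean(v),np.std(v)))
# tray cap & sleeve checks
m=cv2.inRange(cv2.cvtColor(w["pixels"],cv2.COLOR_BGR2HSV),np.array((100,80,60)),np.array((130,255,255)));print(m.sum()/255)
s=optics.capture("scene");F=np.array([.5985,.073,.1614])-.1*A
p=s["pixels"][170:270,300:400]; q=load("s5")  # after-home reference
print("sleeve top expected",proj(s,F+.118*A), "bright inside",cv2.cvtColor(s["pixels"],cv2.COLOR_BGR2GRAY)[186:197:2,325:340:2])
print("cap proj",proj(s,[.645,-.229,.076]),s["pixels"][tuple(np.round(proj(s,[.645,-.229,.076])[::-1]).astype(int))])
E
```

```text
[-0.9784 -0.143   1.2717  1.8993  0.1442  1.2893 -0.1649]
[316.3334 199.4221]
0.3 mean 217.7 std 47.3
1.6 mean 215.1 std 40.8
1.8 mean 212.0 std 35.8
1.9 mean 209.5 std 33.8
2.0 mean 206.4 std 28.7
2.1 mean 206.5 std 23.6
2.2 mean 210.7 std 20.5
2.3 mean 212.2 std 20.4
28567.0
sleeve top expected [331.5318 191.3229] bright inside [[ 98  97  97  97  97  97  97  98]
 [ 97  98 127 154 183 188 176 135]
 [118 177 198 194 181 158 158 181]
 [181 177 189 191 183 176 192 171]
 [190 177 189 192 198 199 189 173]
 [139 165 178 190 192 189 188 179]]
cap proj [231.6111 255.5027] [135 128 123]
```

The wing reads most uniform near 2.2 rad, the cap is in the tray, the sleeve is home, and the arm is clear. I hand in.

```bash
python3 -c "
from rig import order; print(order.sign_off())"
```

```text
the job is handed in; nothing more can be done
None
```

The job is handed in at about 26 s of the 72 s. By my own checks, the dust cap stands in the blue tray, the tall sleeve is home on the spigot with the stop ring down, and the key is at its stop (about 2.2 rad); the sign-off gave no verdict.

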